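# Raise the telescopic bird feeder to its top stop and hold it

## Task

Swing the arm with the orange seed dispenser well aside, until the dispenser hangs at least 20 cm away from the feeder pole. Then squeeze the red release button in the pole's grip and, keeping it squeezed, pull the pole straight up past its first stop to its second, topmost stop. Finish while still holding it: stay gripping the squeezed head at the top stop so the locking pin can be fitted, and on the way leave the dish, ladle and clay pots where they are and do not press the yellow button on the dispenser, which would spill seed.

Things in the scene. Friction and masses are not known exactly. Their poses are not given: they have to be found in the camera images.
- grip_head: black grip block on top of the feeder pole, 26 (its x) x 30 (its y) x 44 mm high, origin at its centre, z up, 172 mm above the table when home. Cannot be rotated. The red button sticks 7 mm out of its +y face (37 mm over both, 32 pressed); grey stripe on the -y face. Take it from above, fingers closing along its y at mid-height: one finger presses the button, the other bears on the -y face.
- release_button (a joint): squeeze of the red button, 0 = out, 0.005 m = fully in. Spring of 1.2 N per mm, about 7 N fully in. Pressed less than about 3.5 mm it leaves the pole locked; let go, it springs out and the latch catches again.
- pole (a joint): how far the pole is drawn straight up: 0 = home, 0.09 m = second stop, a hard end. With the button out it is blocked at home and again, going up, at the first stop (0.045 m). Pole, tray and grip weigh 0.3 to 0.5 kg, friction 1 N. Nothing but the hand holds it at the second stop: let go there, it sinks to about 0.058 m.
- swing_arm (a joint): angle of the level arm that carries the dispenser about the upright hinge. Grows as the arm turns clockwise seen from above, from over the feeder to the side away from the robot. Starts near 0 (dispenser above the grip); end stops at -0.35 and 1.45 rad. Stiff hinge (0.12 N m): the arm stays where it is left.
- swing_hinge (a point): point on the hinge axis (vertical) of the swing arm, at the height of the arm bar, 254 mm above the table, on top of an aluminium post of 24 mm diameter.
- swing_peg (a point): middle of the graspable part of the upright black peg on the arm, 16 mm diameter, 130 mm from the hinge axis towards the dispenser. It rises from the arm's top (259 mm above the table) to 314 mm; this point is at 292 mm. The handle for swinging the arm.
- dispenser_mid (a point): centre of the orange dispenser, on its vertical axis, at the arm's height (254 mm above the table), 235 mm from the hinge axis. The dispenser is 78 mm across at most, its underside 208 mm, its lid's top 299 mm above the table.
- seed_button (a joint): yellow button, 22 mm across, standing 10 mm out of the dispenser's lid at its centre; 0 = out, 0.005 m = pressed. Not to be pressed.
- plank: pine plank 240 x 860 x 20 mm lying across two bricks, fixed; its long side is its y, its top is 75 mm above the table. Origin at table height under its centre.
- dish: white ceramic bowl, 104 mm across, 34 mm high, loose on the plank beyond the hinge post, origin at its underside. Bystander.
- pot_big: clay pot standing upside down on the plank, loose, 104 mm across, 80 mm high, origin at its underside. Bystander.
- pot_small: smaller clay pot, upside down on top of the big one, loose, 72 mm across, 60 mm high, origin at its underside. Bystander.
- ladle: aluminium ladle lying loose across the plank between feeder and pots, 200 mm long along its x, bowl 68 mm across and 24 mm high at its +x end, thin handle towards the robot; origin at plank height in its middle. Bystander.
- button_face (a point): centre of the outer face of the red release button on the grip's +y side; the button is 18 mm wide and 30 mm high and is pressed along the grip's -y.
- tray_rim (a point): centre of the rim of the round green seed tray fixed to the pole below the grip, 140 mm across at the rim, 42 mm below the grip's centre; rises with the pole.
There are look-alikes about, which are no part of the job. What is shaped like the part that bears grip_head but blue, pink or purple is not meant.

How it is judged:
On the way, in this order (a step that is already met when the one before it is completed fails the run):
1. the dispenser is swung well clear of the feeder pole (horizontal distance between dispenser_mid and grip_head above 0.18 m), for 0.2 s.
2. the release button is squeezed by the fingers while the pole is still home (value of joint release_button above 0.0035 m and value of joint pole below 0.012 m and contact force between the fingers and grip_head above 2 N), for 0.1 s.
At the end, for the whole second after the job is handed in: The pole stands within 5 mm of its second stop, at rest, gripped by the fingers (over 2 N) with the release button squeezed in at least 3.5 mm, and the dispenser's axis is still over 18 cm from the grip, seen from above (value of joint pole above 0.085 m and velocity of joint pole between -0.01 and 0.01 m/s and value of joint release_button above 0.0035 m and contact force between the fingers and grip_head above 2 N and horizontal distance between dispenser_mid and grip_head above 0.18 m); the arm keeps its last pose, push and grip.
It fails at once if the dispenser's yellow button is pressed (value of joint seed_button above 0.003 m).
It fails at once if the dish is shoved (distance of dish from where it was at the start of the episode above 0.03 m).
It fails at once if a clay pot is shoved or upset (distance of any of pot_big, pot_small from where it was at the start of the episode above 0.03 m).
It fails at once if the ladle is shoved (distance of ladle from where it was at the start of the episode above 0.03 m).
It also fails if it takes over 48 s, if anything falls off the work surface, if the arm or the gripper's body presses on something with over 40 N, if the wrist force passes 120 N, or if a joint passes its speed limit or range.

## Robot

A 6-joint arm with a two-finger parallel gripper is mounted at the origin on the work surface. World frame = base frame: x ahead of the robot, y to its left, z up, the work surface at z = 0. Lengths are in m, angles in rad, forces in N, time in s.
With the tool pointing down it reaches from about 0.375 to 0.9 m from the base axis. Payload 3.1 kg.
Tool frame: the origin (TCP) lies at the centre of the arm's flange, where the gripper is bolted on; the fingertips stand 173 mm ahead of it and the grasp point (between the pads) lies 155 mm ahead of it; x points along the fingers, y is the direction in which the jaws open and shut, and the axes are right-handed (so a half turn about x gives the same grasp; the last joint's range is limited). The gripper opens to 85 mm and grips with 20 to 120 N. Pads are 22 mm wide; open, the fingers measure 114 mm over their backs; the gripper's body (76 mm by 85 mm) begins 54 mm behind the grasp point. The pads swing forward as they close: fully open they stand 13 mm farther back than shut.
Start: joints at [-1.357, 0.527, 1.433, -0, 1.181, -0.178], TCP at [0.239, -0.578, 0.405] pointing down, gripper open.
Joint ranges: [-3.08, 3.08], [-0.75, 2.2], [0.22, 2.44], [-1.43, 4.57], [0, 2.65], [-2.85, 2.85]. Speed limits (rad/s): [2.79, 2.79, 3.14, 3.14, 3.14, 3.14].

## Interface

Orientations are given as a unit quaternion [w, x, y, z].
In Python, from bench import manip gives the robot as it stands.
- The arm moves only by the shell command python3 -m pendant 'ROWS' [FORCE]. ROWS is JSON, a list of rows, each an object of numbers: "dx", "dy", "dz": the shift along the tool's x, y, z in mm; "rx", "ry", "rz": the turn, a rotation vector about the tool's x, y, z in degrees; "hand": the opening, from -1 (shut) to 1 (fully open). A call has 1 to 10 rows; each row shifts and turns the pose as measured when the row begins, along the tool's axes as they then stand; what a row does not reach is not made up. A row lasts 1/10 s, in which the tool goes at most 50 mm and 8.59 degrees, less where a joint would pass 70% of its speed; a pose out of reach is approached as far as the arm can. A call is refused whole if a number of a shift passes 50 or a number of a turn 8.59, either way. A call with a gripper value outside its range is refused whole. The fingers move at their own pace and stop on an object; FORCE is the grip in N (left out, the last holds). Time passes only in rows, so rows that do not move let the fingers close. It gives the time, the measured TCP pose, the force and the opening at its end, in the units of the state.
- manip.sense(): the state, without advancing time (a new reading comes with each control period).
- manip.get_image(name): name is "side" or "top" or "wrist"; returns the picture (384x512x3 uint8, blue, green, red); there is no depth.
- manip.calibration(name): a dict with "fx", "fy", "cx", "cy" (pixels), "distortion" ([k1, k2, p1, p2, k3] as OpenCV has them; the pictures are not rectified), "rvec" (rotation vector, rad) and "tvec" (3), from world to camera coordinates, as OpenCV has them. Camera axes: x right, y down, z forward; pixel columns grow to the right and rows downward; lengths in m; the calibration is good to about 2 mm. A picture is of the moment at which its call begins: read the wrist's pose just before it. calibration takes no time and is no camera call; for the wrist camera it gives the pose at the moment of the call.
- manip.sign_off(): hands the job in, once; it reports no verdict.
Trained networks look in the newest picture that a camera, given by its name, has taken for a name from the list of things; names that differ only in an ending like _2 or _b are one class to them, and where a whole thing is asked for, a point or a joint stands for the part that bears it (a point fixed in the world has none). Each returns a list of dicts, best first, with "p" (0 to 1); they miss things now and then, are a little off and sometimes report something else, mostly with a low value. They report only what shows in the picture. A call takes as long as a camera call. They do not tell look-alikes from the thing itself.
- manip.search_frame(camera, target): "bbox" ([left, top, right, bottom] in pixels, round what is visible of it).
The state is a dict: "clock": time; "qpos": joint angles; "qd": joint speeds; "joint_torque": joint torques, N m; "tool_pos": TCP position; "tool_rot": TCP orientation; "contact_force": force on the tool from outside, world axes, zero at the start; "torque": the same for the moment, N m; "finger_gap": finger opening in m.
Only numpy, scipy, OpenCV 4.12 (cv2) and the standard library are available. Lean on these libraries where they do the work, as an engineer would, in place of code of your own. Each camera call takes 0.05 s, during which the arm holds its last target. There are 200 camera calls.

## Working session

There is one attempt and no reset: what is moved stays moved. The work goes in short steps, Python scripts to look and compute and a shell command to move; the robot and the scene stay as the last step left them, time stands still between calls to the robot, and variables do not carry over. Pictures are saved under pics/ and viewed, about 8 in all and at most 12, crops included, and the job is handed in when it is done.

```bash
ls; mkdir -p pics; python3 - <<'E'
from bench import manip
import cv2,numpy as np
s=manip.sense();print(s)
for n in("side","top"):
    im=manip.get_image(n);cv2.imwrite(f"pics/{n}0.png",im)
    c=manip.calibration(n);print(n,c)
    for t in("grip_head","swing_arm","swing_peg","dispenser_mid","release_button","seed_button","dish","ladle","pot_big"):
        print(t,[(np.round(d["bbox"]).astype(int).tolist(),round(d["p"],2)) for d in manip.search_frame(n,t)[:3]])
a=cv2.imread("pics/side0.png");b=cv2.imread("pics/top0.png")
E
```

```text
pics
{'clock': 0.0, 'qpos': array([-1.35750591e+00,  5.28447038e-01,  1.43388390e+00, -4.96499523e-06,
        1.18141924e+00, -1.78474426e-01]), 'qd': array([-2.74505916e-04,  2.65455303e-04, -1.08287008e-03, -1.66764294e-04,
        8.39145001e-04, -9.91968593e-05]), 'joint_torque': array([-1.45212904e-03, -4.42357314e+01, -1.78023434e+01, -4.64202676e-04,
        8.43291578e-03, -3.95292503e-06]), 'tool_pos': array([ 0.2386053 , -0.57729022,  0.40375083]), 'tool_rot': array([-0.13686363, -0.69356885, -0.13838895,  0.69359865]), 'contact_force': array([-0.78853553,  0.51789807,  0.57962366]), 'torque': array([0.02054822, 0.03130915, 0.02691328]), 'finger_gap': 0.08573559717725039}
side {'fx': 489.5856782229223, 'fy': 489.5856782229223, 'cx': 254.19154347893036, 'cy': 199.08148792085365, 'distortion': array([-0.05906095,  0.        ,  0.        ,  0.        ,  0.        ]), 'rvec': array([ 0.75692239, -2.62662352,  1.08509905]), 'tvec': array([0.45039008, 0.31066539, 1.47245578])}
grip_head [([267, 260, 317, 296], 0.94), ([219, 213, 267, 244], 0.73)]
swing_arm [([234, 150, 292, 211]
[... 507 characters left out ...]
: 409.0184890800814, 'cx': 264.2383910234485, 'cy': 197.4603335354006, 'distortion': array([-0.03684136,  0.        ,  0.        ,  0.        ,  0.        ]), 'rvec': array([ 2.23292468, -2.17637839,  0.09041109]), 'tvec': array([-0.01829843,  0.52961852,  1.28496475])}
grip_head [([174, 96, 219, 142], 0.82), ([310, 262, 359, 304], 0.81), ([206, 175, 254, 225], 0.76)]
swing_arm [([213, 177, 327, 214], 0.91)]
swing_peg [([217, 181, 328, 212], 0.79)]
dispenser_mid [([216, 182, 327, 215], 0.97)]
release_button []
seed_button [([225, 189, 233, 198], 0.47), ([204, 176, 253, 229], 0.43)]
dish [([336, 179, 369, 217], 0.82)]
ladle [([159, 163, 181, 231], 0.65)]
pot_big [([118, 188, 146, 221], 0.87)]
```

```bash
python3 - <<'E'
import cv2
a=cv2.imread("pics/side0.png");b=cv2.imread("pics/top0.png")
cv2.imwrite("pics/s1.png",cv2.resize(a[130:340,130:410],None,fx=2.8,fy=2.8,interpolation=2))
cv2.imwrite("pics/t1.png",cv2.resize(b[80:320,100:400],None,fx=2.5,fy=2.5,interpolation=2))
E
```

```text
(no output)
```

View pics/s1.png

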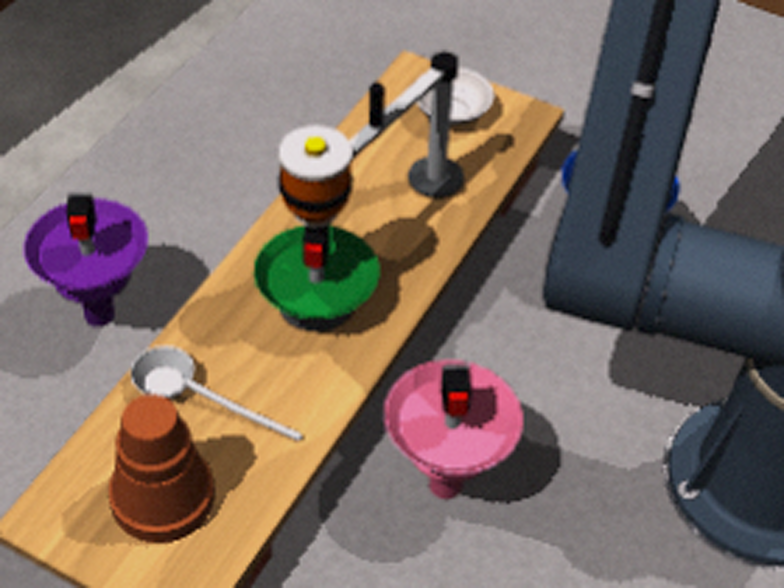

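View pics/t1.png

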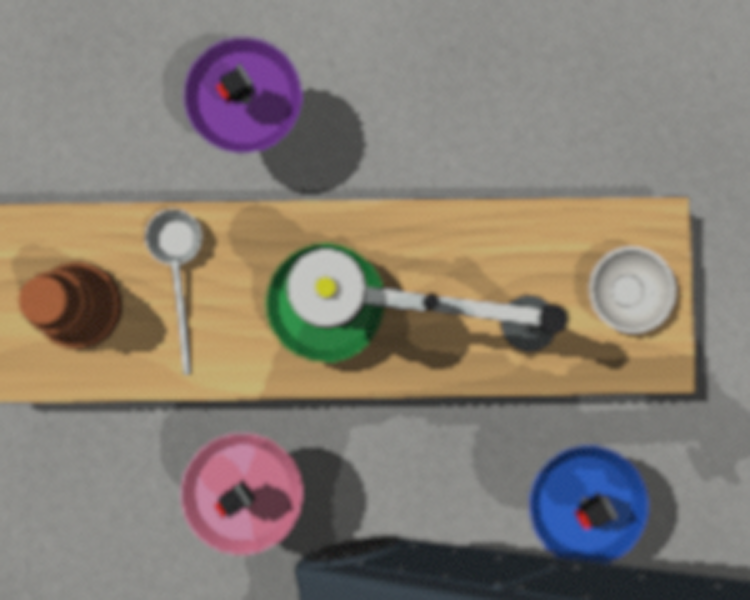

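The side view shows the green feeder (the real one, button at about (243,219) px) under the dispenser, with the peg top at (264,162) and the hinge cap at (289,152). In the top view the dispenser button is at (230,195), the peg top at (272,200), the hinge cap at (321,208) and the tray centre at (230,201).

```bash
cat > h.py <<'E'
from bench import manip
import cv2,numpy as np
from scipy.spatial.transform import Rotation as R
def ray(cam,px,c=None):
    c=c or manip.calibration(cam)
    K=np.array([[c["fx"],0,c["cx"]],[0,c["fy"],c["cy"]],[0,0,1]])
    u=cv2.undistortPoints(np.array([[px]],float),K,c["distortion"])[0,0]
    M=cv2.Rodrigues(c["rvec"])[0]
    return -M.T@c["tvec"],M.T@np.array([u[0],u[1],1])
def atz(cam,px,z,c=None):
    o,d=ray(cam,px,c); return o+d*(z-o[2])/d[2]
def tool():
    s=manip.sense();w,x,y,z=s["tool_rot"];return s,np.array(s["tool_pos"]),R.from_quat([x,y,z,w])
E
python3 - <<'E'
from h import *
S=lambda x,y:(x/2.8+130,y/2.8+130)
T=lambda x,y:(x/2.5+100,y/2.5+80)
for n,t,s,z in[("seedbtn",(326,287),(316,145),.309),("pegtop",(431,301),(376,88),.314),("hinge",(553,319),(444,62),.27),("tray",(325,303),(317,267),.13),("dish",(633,290),(457,97),.109),
 ("potsmalltop",(44,300),(150,408),.215),("ladleend",(187,373),(299,437),.08)]:
    print(n,atz("top",T(*t),z).round(4),atz("side",S(*s),z).round(4))
print("redbtn",atz("side",S(316,252),.172).round(4))
for p in((0,402),(695,393),(0,203),(688,198)):print(atz("top",T(*p),.075).round(3))
s,p,r=tool();print(p,r.as_matrix().round(3))
c=manip.calibration("wrist");M=cv2.Rodrigues(c["rvec"])[0];print("wristcam",-M.T@c["tvec"],M.round(2))
E
```

```text
seedbtn [0.5175 0.0858 0.309 ] [0.5155 0.0909 0.309 ]
pegtop [ 0.5062 -0.0175  0.314 ] [ 0.5068 -0.0121  0.314 ]
hinge [ 0.4932 -0.145   0.27  ] [ 0.4907 -0.1358  0.27  ]
tray [0.5099 0.0968 0.13  ] [0.5124 0.0958 0.13  ]
dish [ 0.5359 -0.2666  0.109 ] [ 0.529  -0.2584  0.109 ]
potsmalltop [0.5013 0.3924 0.215 ] [0.507  0.3897 0.215 ]
ladleend [0.4239 0.2624 0.08  ] [0.4253 0.2657 0.08  ]
redbtn [0.5045 0.1096 0.172 ]
[0.383 0.487 0.075]
[ 0.414 -0.353  0.075]
[0.624 0.498 0.075]
[ 0.653 -0.342  0.075]
[ 0.23867685 -0.57760521  0.40472834] [[ 0.     0.382 -0.924]
 [-0.    -0.924 -0.382]
 [-1.     0.    -0.   ]]
wristcam [ 0.31555677 -0.54438776  0.37370609] [[ 0.38 -0.92 -0.  ]
 [-0.88 -0.36  0.32]
 [-0.3  -0.12 -0.95]]
```

```bash
python3 -m pendant '[{"dx":-40,"dy":-20,"dz":-20},{"dx":-40,"dy":-20,"dz":-20},{"dx":-35,"dy":-20,"dz":-20},{"dy":-32,"dz":-35},{"dy":-32,"dz":-35},{"dy":-32,"dz":-35},{"dy":-32,"dz":-35},{"dy":-32,"dz":-35},{"dy":-32,"dz":-35},{"dy":-32,"dz":-35}]'
cat > rel.py <<'E'
# rel.py X Y Z YAW : remaining move in current tool axes (mm), yaw of tool y (deg), turn rx
import sys
from h import *
s,p,r=tool();t=np.array(sys.argv[1:4],float);m=r.as_matrix()
yaw=np.degrees(np.arctan2(m[1,1],m[0,1]))
print("clock",round(s["clock"],2),"pos",p.round(4),"yaw",yaw.round(2),"tilt",m[:,0].round(3),"gap",round(s["finger_gap"],4),"F",np.round(s["contact_force"],1),"q",np.round(s["qpos"],2))
print("move mm",(r.inv().apply(t-p)*1000).round(1),"rx",round(yaw-float(sys.argv[4]),1))
a=np.radians(float(sys.argv[4]));d=t-p
print("move after turn: dx",round(-d[2]*1e3,1),"dy",round((d[0]*np.cos(a)+d[1]*np.sin(a))*1e3,1),"dz",round((d[0]*np.sin(a)-d[1]*np.cos(a))*1e3,1))
E
python3 rel.py .506 -.0155 .52 -6
```

```text
clock 1.0 pos [ 0.2387 -0.5776  0.4047] yaw -67.55 tilt [ 0. -0. -1.] gap 0.0855 F [-0.6 -0.8 -0.7] q [-1.36  0.53  1.43  0.    1.18 -0.18]
move mm [-115.3 -417.4 -461.7] rx -61.6
move after turn: dx -115.3 dy 207.1 dz -587.0invalid input at $[0]: expected keys dx, dy, dz, rx, ry, rz, hand
```

```bash
python3 -m pendant '[{"dx":-40,"dy":-20,"dz":-20,"rx":0,"ry":0,"rz":0,"hand":1},{"dx":-40,"dy":-20,"dz":-20,"rx":0,"ry":0,"rz":0,"hand":1},{"dx":-35,"dy":-20,"dz":-20,"rx":0,"ry":0,"rz":0,"hand":1},{"dx":0,"dy":-32,"dz":-35,"rx":0,"ry":0,"rz":0,"hand":1},{"dx":0,"dy":-32,"dz":-35,"rx":0,"ry":0,"rz":0,"hand":1},{"dx":0,"dy":-32,"dz":-35,"rx":0,"ry":0,"rz":0,"hand":1},{"dx":0,"dy":-32,"dz":-35,"rx":0,"ry":0,"rz":0,"hand":1},{"dx":0,"dy":-32,"dz":-35,"rx":0,"ry":0,"rz":0,"hand":1},{"dx":0,"dy":-32,"dz":-35,"rx":0,"ry":0,"rz":0,"hand":1},{"dx":0,"dy":-32,"dz":-35,"rx":0,"ry":0,"rz":0,"hand":1}]'
python3 rel.py .506 -.0155 .52 -6
```

```text
clock: 2.0
tool_pos: [0.4162, -0.1931, 0.5239]
tool_rot: [0.135, 0.696, 0.131, -0.693]
contact_force: [1.5, -0.3, 0.9]
finger_gap: 0.0851
clock 2.0 pos [ 0.4162 -0.1931  0.5239] yaw -68.31 tilt [ 0.006 -0.003 -1.   ] gap 0.0851 F [ 1.5 -0.3  0.9] q [-0.68  0.16  1.66  0.    1.31  0.51]
move mm [   3.8 -131.9 -149. ] rx -62.3
move after turn: dx 3.9 dy 70.7 dz -186.0
```

```bash
python3 -m pendant '[{"dx":0,"dy":-16,"dz":-18,"rx":-7.8,"ry":0,"rz":0,"hand":1},{"dx":0,"dy":-13.5,"dz":-20.5,"rx":-7.8,"ry":0,"rz":0,"hand":1},{"dx":0,"dy":-11,"dz":-22,"rx":-7.8,"ry":0,"rz":0,"hand":1},{"dx":0,"dy":-8,"dz":-23,"rx":-7.8,"ry":0,"rz":0,"hand":1},{"dx":0,"dy":-4.5,"dz":-24,"rx":-7.8,"ry":0,"rz":0,"hand":1},{"dx":0,"dy":-1.5,"dz":-24.5,"rx":-7.8,"ry":0,"rz":0,"hand":1},{"dx":0,"dy":2,"dz":-24.5,"rx":-7.8,"ry":0,"rz":0,"hand":1},{"dx":0,"dy":5,"dz":-24,"rx":-7.8,"ry":0,"rz":0,"hand":1},{"dx":0,"dy":0,"dz":0,"rx":0,"ry":0,"rz":0,"hand":1}]'
python3 rel.py .506 -.0155 .52 -6
python3 - <<'E'
from h import *
c=manip.calibration("wrist")
im=manip.get_image("wrist");cv2.imwrite("pics/w1.png",im)
for t in ("swing_peg","grip_head","release_button"):print(t,manip.search_frame("wrist",t)[:2])
import pickle;pickle.dump(c,open("c1.pkl","wb"))
M=cv2.Rodrigues(c["rvec"])[0]
K=np.array([[c["fx"],0,c["cx"]],[0,c["fy"],c["cy"]],[0,0,1]])
for q in((.506,-.0155,.314),(.506,-.0155,.259)):print(cv2.projectPoints(np.array([q]),c["rvec"],c["tvec"],K,c["distortion"])[0].ravel())
E
```

```text
clock: 2.9
tool_pos: [0.5014, -0.0013, 0.5258]
tool_rot: [0.491, 0.514, 0.484, -0.51]
contact_force: [-0.5, -0.8, 0.4]
finger_gap: 0.0853
clock 2.9 pos [ 0.5014 -0.0013  0.5258] yaw -2.78 tilt [ 0.01  -0.003 -1.   ] gap 0.0853 F [-0.5 -0.8  0.4] q [-0.23  0.22  1.57 -0.    1.34 -0.18]
move mm [ 5.9  5.3 13.9] rx 3.2
move after turn: dx 5.8 dy 6.1 dz 13.6
swing_peg [{'bbox': [206.0, 1.3, 344.6, 365.7], 'p': 0.73}]
grip_head [{'bbox': [0.3, 0.0, 87.1, 45.6], 'p': 0.94}, {'bbox': [188.1, 0.0, 247.4, 126.0], 'p': 0.88}]
release_button []
[260.43600589 247.3612718 ]
[258.66744746 212.27260335]
```

View pics/w1.png

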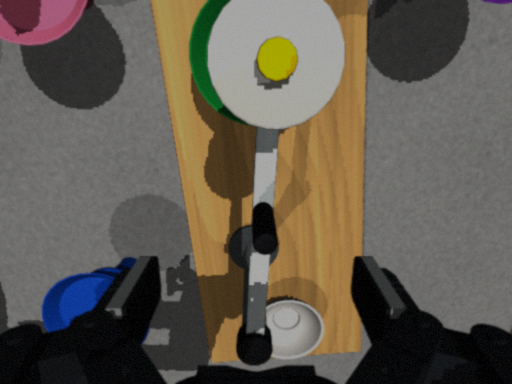

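The wrist view shows the peg top at about (264,243), the seed button at (278,60) and the hinge cap at (256,347).

```bash
python3 - <<'E'
from h import *
import pickle;c=pickle.load(open("c1.pkl","rb"))
for px,z in(((264,243),.314),((278,60),.309),((256,345),.27)):print(atz("wrist",px,z,c).round(4))
E
python3 rel.py .507 -.015 .449 -6
```

```text
[ 0.5083 -0.0127  0.314 ]
[0.5198 0.0898 0.309 ]
[ 0.4982 -0.1309  0.27  ]
clock 3.1 pos [ 0.5006 -0.0039  0.5257] yaw -3.15 tilt [ 0.009 -0.005 -1.   ] gap 0.0855 F [ 0.5 -0.2 -0.7] q [-0.23  0.22  1.57 -0.    1.34 -0.18]
move mm [76.8  6.3 10.4] rx 2.9
move after turn: dx 76.7 dy 7.6 dz 10.3
```

```bash
python3 -m pendant '[{"dx":20,"dy":7,"dz":10,"rx":2.9,"ry":0,"rz":0,"hand":1},{"dx":30,"dy":0,"dz":0,"rx":0,"ry":0,"rz":0,"hand":1},{"dx":25,"dy":0,"dz":0,"rx":0,"ry":0,"rz":0,"hand":1},{"dx":0,"dy":0,"dz":0,"rx":0,"ry":0,"rz":0,"hand":1}]' 25
python3 rel.py .5075 -.0145 .447 -6
```

```text
clock: 3.5
tool_pos: [0.5073, -0.0193, 0.4507]
tool_rot: [0.475, 0.531, 0.464, -0.527]
contact_force: [-0.6, -0.4, -0.7]
finger_gap: 0.0852
clock 3.5 pos [ 0.5073 -0.0193  0.4507] yaw -6.76 tilt [ 0.014 -0.007 -1.   ] gap 0.0852 F [-0.6 -0.4 -0.7] q [-0.26  0.31  1.67 -0.    1.15 -0.14]
move mm [ 3.7 -0.4 -4.8] rx -0.8
move after turn: dx 3.7 dy -0.3 dz -4.8
```

```bash
python3 -m pendant '[{"dx":4,"dy":-1,"dz":-4,"rx":0,"ry":0,"rz":0.8,"hand":-1},{"dx":0,"dy":0,"dz":0,"rx":0,"ry":0,"rz":0,"hand":-1},{"dx":0,"dy":0,"dz":0,"rx":0,"ry":0,"rz":0,"hand":-1},{"dx":0,"dy":0,"dz":0,"rx":0,"ry":0,"rz":0,"hand":-1},{"dx":0,"dy":0,"dz":0,"rx":0,"ry":0,"rz":0,"hand":-1}]' 25
python3 rel.py .5075 -.0145 .447 -6
```

```text
clock: 4.0
tool_pos: [0.5071, -0.0165, 0.4504]
tool_rot: [0.479, 0.536, 0.458, -0.523]
contact_force: [1.2, -0.7, -4.2]
finger_gap: 0.0155
clock 4.0 pos [ 0.5071 -0.0165  0.4504] yaw -6.97 tilt [ 0.034 -0.011 -0.999] gap 0.0155 F [ 1.2 -0.7 -4.2] q [-0.25  0.31  1.68 -0.    1.12 -0.13]
move mm [ 3.3  0.1 -2. ] rx -1.0
move after turn: dx 3.4 dy 0.2 dz -2.0
```

```bash
python3 -m pendant '[{"dx":0,"dy":4.5,"dz":0,"rx":0,"ry":0,"rz":-1.7,"hand":-1},{"dx":0,"dy":14,"dz":0.8,"rx":6,"ry":0,"rz":0,"hand":-1},{"dx":0,"dy":14,"dz":0.8,"rx":6,"ry":0,"rz":0,"hand":-1},{"dx":0,"dy":14,"dz":0.8,"rx":6,"ry":0,"rz":0,"hand":-1},{"dx":0,"dy":0,"dz":0,"rx":0,"ry":0,"rz":0,"hand":-1}]' 25
cat > hg.py <<'E'
from h import *
s,p,r=tool();m=r.as_matrix();g=p+m[:,0]*.152;v=g[:2]-np.array([.494,-.144])
print("grasp",g.round(4),"R",np.linalg.norm(v).round(4),"arm ang deg",np.degrees(np.arctan2(v[0],v[1])).round(1),"tool yaw",np.degrees(np.arctan2(m[1,1],m[0,1])).round(1),"tilt",m[:,0].round(3),"q",np.round(s["qpos"],2))
E
python3 hg.py
```

```text
clock: 4.5
tool_pos: [0.5512, -0.0285, 0.4505]
tool_rot: [-0.38, -0.596, -0.375, 0.6]
contact_force: [0.2, -0.7, -0.2]
finger_gap: 0.0155
grasp [ 0.5512 -0.0297  0.2985] R 0.1278 arm ang deg 26.6 tool yaw -25.5 tilt [-0.    -0.008 -1.   ] q [-0.25  0.38  1.56 -0.01  1.2   0.2 ]
```

```bash
python3 -m pendant '[{"dx":0,"dy":17,"dz":1,"rx":7.5,"ry":0,"rz":0,"hand":-1},{"dx":0,"dy":17,"dz":1,"rx":7.5,"ry":0,"rz":0,"hand":-1},{"dx":0,"dy":17,"dz":1,"rx":7.5,"ry":0,"rz":0,"hand":-1},{"dx":0,"dy":17,"dz":1,"rx":7.5,"ry":0,"rz":0,"hand":-1},{"dx":0,"dy":0,"dz":0,"rx":0,"ry":0,"rz":0,"hand":-1}]' 25
python3 hg.py
```

```text
clock: 5.0
tool_pos: [0.6012, -0.0706, 0.4505]
tool_rot: [-0.21, -0.673, -0.207, 0.678]
contact_force: [0.5, -1.7, -1.4]
finger_gap: 0.0151
grasp [ 0.6004 -0.0715  0.2985] R 0.1288 arm ang deg 55.7 tool yaw -55.7 tilt [-0.005 -0.006 -1.   ] q [-0.3   0.45  1.43 -0.01  1.26  0.68]
```

```bash
python3 -m pendant '[{"dx":0,"dy":16,"dz":1,"rx":7,"ry":0,"rz":0,"hand":-1},{"dx":0,"dy":14,"dz":1,"rx":6,"ry":0,"rz":0,"hand":-1},{"dx":0,"dy":0,"dz":0,"rx":0,"ry":0,"rz":0,"hand":-1},{"dx":0,"dy":0,"dz":0,"rx":0,"ry":0,"rz":0,"hand":1},{"dx":0,"dy":0,"dz":0,"rx":0,"ry":0,"rz":0,"hand":1},{"dx":0,"dy":0,"dz":0,"rx":0,"ry":0,"rz":0,"hand":1},{"dx":-40,"dy":0,"dz":0,"rx":0,"ry":0,"rz":0,"hand":1},{"dx":-40,"dy":0,"dz":0,"rx":0,"ry":0,"rz":0,"hand":1}]' 25
python3 hg.py; python3 rel.py .511 .04 .50 -88
```

```text
clock: 5.8
tool_pos: [0.6113, -0.0917, 0.5265]
tool_rot: [-0.132, -0.686, -0.14, 0.701]
contact_force: [0.7, -1.1, -0.2]
finger_gap: 0.0847
grasp [ 0.6078 -0.0907  0.3746] R 0.1257 arm ang deg 64.9 tool yaw -67.8 tilt [-0.023  0.007 -1.   ] q [-0.33  0.41  1.28 -0.    1.47  0.85]
clock 5.8 pos [ 0.6113 -0.0917  0.5265] yaw -67.79 tilt [-0.023  0.007 -1.   ] gap 0.0847 F [ 0.7 -1.1 -0.2] q [-0.33  0.41  1.28 -0.    1.47  0.85]
move mm [  29.7 -159.4   42.6] rx 20.2
move after turn: dx 26.5 dy -135.1 dz 95.7
```

```bash
python3 -m pendant '[{"dx":0,"dy":-26,"dz":3,"rx":6.7,"ry":0,"rz":0,"hand":1},{"dx":0,"dy":-26,"dz":6,"rx":6.7,"ry":0,"rz":0,"hand":1},{"dx":0,"dy":-25,"dz":9,"rx":6.7,"ry":0,"rz":0,"hand":1},{"dx":0,"dy":-24,"dz":12,"rx":0,"ry":0,"rz":0,"hand":1},{"dx":0,"dy":-24,"dz":12,"rx":0,"ry":0,"rz":0,"hand":1},{"dx":0,"dy":-24,"dz":12,"rx":0,"ry":0,"rz":0,"hand":1},{"dx":0,"dy":-24,"dz":12,"rx":0,"ry":0,"rz":0,"hand":1},{"dx":0,"dy":-16,"dz":12,"rx":0,"ry":0,"rz":0,"hand":1},{"dx":0,"dy":0,"dz":0,"rx":0,"ry":0,"rz":0,"hand":1}]' 25
python3 rel.py .511 .0965 .50 -88
python3 - <<'E'
from h import *
import pickle
c=manip.calibration("wrist");pickle.dump(c,open("c2.pkl","wb"))
im=manip.get_image("wrist");cv2.imwrite("pics/w2.png",im)
print(manip.search_frame("wrist","grip_head")[:2],manip.search_frame("wrist","release_button")[:2])
im=manip.get_image("side");print(manip.search_frame("side","grip_head")[:4],manip.search_frame("side","release_button")[:4]);cv2.imwrite("pics/s2.png",cv2.resize(im[130:340,130:410],None,fx=2.8,fy=2.8,interpolation=2))
cv2.imwrite("pics/t2.png",cv2.resize(manip.get_image("top")[80:320,100:400],None,fx=2.5,fy=2.5,interpolation=2))
E
```

```text
clock: 6.7
tool_pos: [0.5023, 0.0977, 0.5388]
tool_rot: [-0.011, -0.704, -0.014, 0.71]
contact_force: [0.9, -1.0, -0.2]
finger_gap: 0.0856
clock 6.7 pos [0.5023 0.0977 0.5388] yaw -87.93 tilt [-0.007  0.004 -1.   ] gap 0.0856 F [ 0.9 -1.  -0.2] q [-0.03  0.23  1.52  0.    1.39  1.51]
move mm [38.7  1.7 -8.9] rx 0.1
move after turn: dx 38.8 dy 1.6 dz -8.7
[{'bbox': [149.1, 258.7, 232.5, 347.9], 'p': 0.9}, {'bbox': [191.8, 74.3, 317.7, 200.4], 'p': 0.8}] [{'bbox': [235.6, 147.3, 244.1, 171.3], 'p': 0.71}, {'bbox': [64.8, 34.8, 136.4, 195.7], 'p': 0.38}]
[{'bbox': [134.5, 198.5, 183.5, 235.9], 'p': 0.78}, {'bbox': [331.4, 179.4, 359.1, 211.9], 'p': 0.74}, {'bbox': [267.5, 259.3, 318.9, 297.7], 'p': 0.69}, {'bbox': [222.0, 207.9, 267.3, 243.3], 'p': 0.66}] [{'bbox': [353.6, 185.2, 355.3, 192.6], 'p': 0.62}, {'bbox': [238.6, 213.6, 246.3, 224.6], 'p': 0.54}, {'bbox': [203.0, 129.4, 296.2, 159.0], 'p': 0.44}, {'bbox': [153.5, 208.2, 160.2, 213.3], 'p': 0.43}]
```

View pics/w2.png

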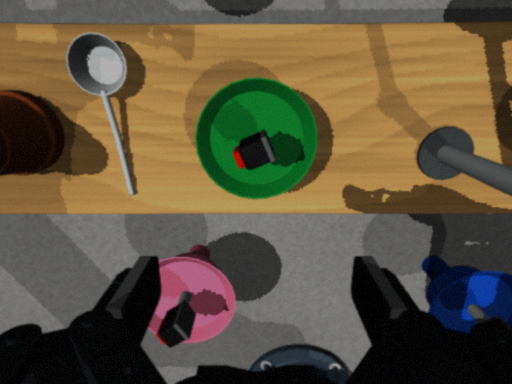

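View pics/s2.png

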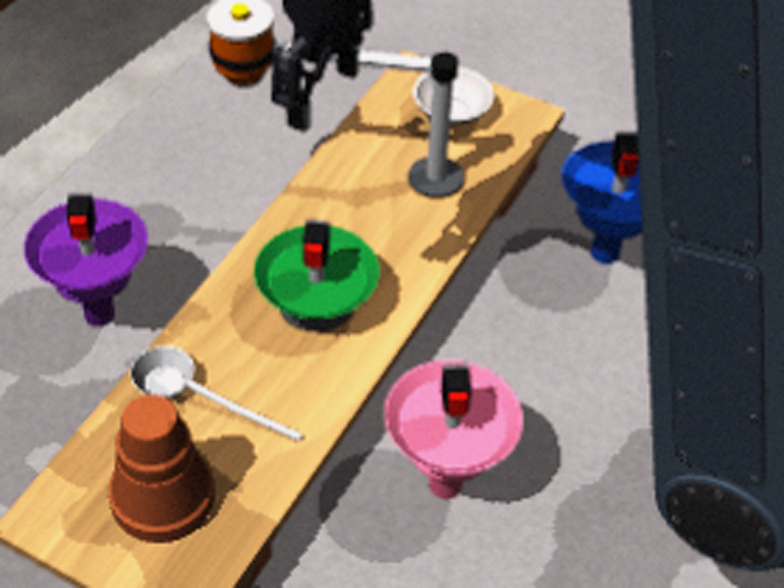

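The grip is free and the dispenser is swung aside. In the wrist view the green feeder's head sits at about (255,150) with its red button at about (239,158), yawed some 15–20° from the image. I'll zoom in for its yaw.

```bash
python3 - <<'E'
import cv2
a=cv2.imread("pics/w2.png");cv2.imwrite("pics/w2c.png",cv2.resize(a[115:185,215:305],None,fx=8,fy=8,interpolation=cv2.INTER_CUBIC))
E
```

```text
(no output)
```

View pics/w2c.png

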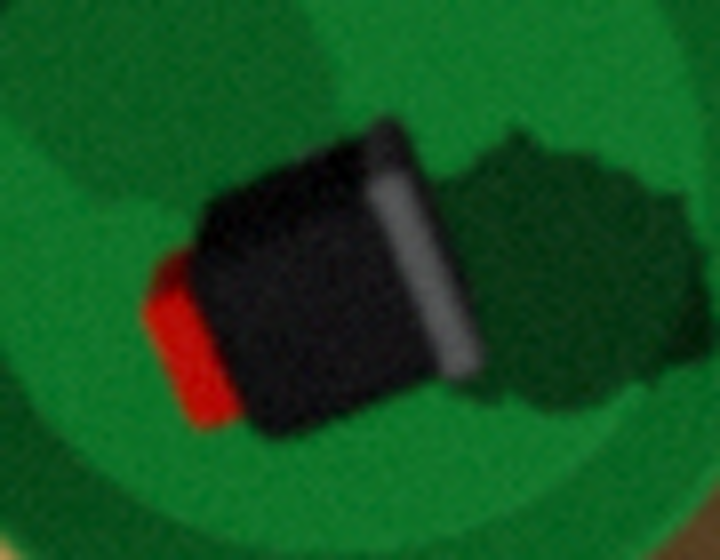

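```bash
python3 - <<'E'
from h import *
import pickle;c=pickle.load(open("c2.pkl","rb"))
f=lambda x,y,z:atz("wrist",(x/8+215-.44,y/8+115-.44),z,c)[:2]
P={k:f(*v) for k,v in dict(ul=(197,245,.194),ll=(270,437,.194),lr=(480,370,.194),ur=(405,175,.194),r1=(145,312,.187),r2=(205,432,.187)).items()}
for k,v in P.items():print(k,v.round(4))
an=lambda a,b:np.degrees(np.arctan2(*(P[b]-P[a])[::-1]))
print("edges: ul-ll",an("ll","ul"),np.linalg.norm(P['ul']-P['ll']),"lr-ur",an("lr","ur"),"ll-lr",an("lr","ll"),np.linalg.norm(P['lr']-P['ll']),"ur-ul",an("ur","ul"),"red",an("r2","r1"))
print("centre",(P['ul']+P['ll']+P['lr']+P['ur'])/4, "btn",(P['r1']+P['r2'])/2)
E
```

```text
ul [0.5209 0.1171]
ll [0.4977 0.1078]
lr [0.507  0.0829]
ur [0.5301 0.0929]
r1 [0.511  0.1236]
r2 [0.4961 0.116 ]
edges: ul-ll 21.845211501247285 0.02497753377424002 lr-ur 23.520173904016524 ll-lr 110.35047415819128 0.026623357582982555 ur-ul 110.77514155758095 red 27.129535432185193
centre [0.51392597 0.10019952] btn [0.50354804 0.11983217]
```

```bash
python3 - <<'E'
from h import *
# side view: head top centre & button centre, from crop s2
S=lambda x,y:(x/2.8+130,y/2.8+130)
print(atz("side",S(318,228),.194).round(4),"btn",atz("side",S(315,252),.172).round(4))
print("disp btn",atz("side",S(240,11),.309).round(4))
E
```

```text
[0.5105 0.0961 0.194 ] btn [0.5054 0.1101 0.172 ]
disp btn [ 0.707  -0.0479  0.309 ]
```

```bash
python3 -m pendant '[{"dx":20,"dy":0,"dz":-4,"rx":-6.5,"ry":0,"rz":0,"hand":1},{"dx":30,"dy":0,"dz":-3,"rx":-6.5,"ry":0,"rz":0,"hand":1},{"dx":30,"dy":0,"dz":-2,"rx":-6.5,"ry":0,"rz":0,"hand":1},{"dx":20,"dy":0,"dz":0,"rx":0,"ry":0,"rz":0,"hand":1},{"dx":0,"dy":0,"dz":0,"rx":0,"ry":0,"rz":0,"hand":1}]' 50
python3 rel.py .5121 .0994 .322 -68.5
```

```text
clock: 7.55
tool_pos: [0.517, 0.0928, 0.4358]
tool_rot: [-0.133, -0.694, -0.134, 0.695]
contact_force: [-0.3, 0.7, -0.0]
finger_gap: 0.0852
clock 7.55 pos [0.517  0.0928 0.4358] yaw -68.23 tilt [-0.001  0.002 -1.   ] gap 0.0852 F [-0.3  0.7 -0. ] q [-0.04  0.36  1.64  0.    1.14  1.15]
move mm [113.8  -7.7   2. ] rx 0.3
move after turn: dx 113.8 dy -8.0 dz 2.1
```

```bash
python3 -m pendant '[{"dx":20,"dy":-8,"dz":2,"rx":0.2,"ry":0,"rz":0,"hand":1},{"dx":20,"dy":0,"dz":0,"rx":0,"ry":0,"rz":0,"hand":1},{"dx":0,"dy":0,"dz":0,"rx":0,"ry":0,"rz":0,"hand":1}]' 50
python3 rel.py .5121 .0994 .322 -68.5
python3 - <<'E'
from h import *
c=manip.calibration("wrist");im=manip.get_image("wrist")
K=np.array([[c["fx"],0,c["cx"]],[0,c["fy"],c["cy"]],[0,0,1]])
a=np.radians(21.5);Z=np.array([[np.cos(a),-np.sin(a)],[np.sin(a),np.cos(a)]])
def pr(l):
    q=[[*(Z@np.array(v[:2])/1e3+[.5125,.0985]),.172+v[2]/1e3] for v in l]
    return cv2.projectPoints(np.array(q),c["rvec"],c["tvec"],K,c["distortion"])[0].round().astype(int)
big=im.copy()
cv2.polylines(big,[pr([(-13,-15,22),(13,-15,22),(13,15,22),(-13,15,22)])],True,(255,255,0),1)
cv2.polylines(big,[pr([(-9,15,15),(-9,22,15),(9,22,15),(9,15,15)])],True,(0,255,255),1)
cv2.imwrite("pics/w3.png",cv2.resize(big,None,fx=1.5,fy=1.5,interpolation=cv2.INTER_CUBIC))
E
```

```text
clock: 7.85
tool_pos: [0.5145, 0.0981, 0.3969]
tool_rot: [0.131, 0.696, 0.132, -0.694]
contact_force: [0.3, 0.3, 0.1]
finger_gap: 0.0855
clock 7.85 pos [0.5145 0.0981 0.3969] yaw -68.62 tilt [ 0.003  0.002 -1.   ] gap 0.0855 F [0.3 0.3 0.1] q [-0.03  0.4   1.69  0.    1.04  1.17]
move mm [74.9 -2.   2. ] rx -0.1
move after turn: dx 74.9 dy -2.1 dz 1.7
```

View pics/w3.png

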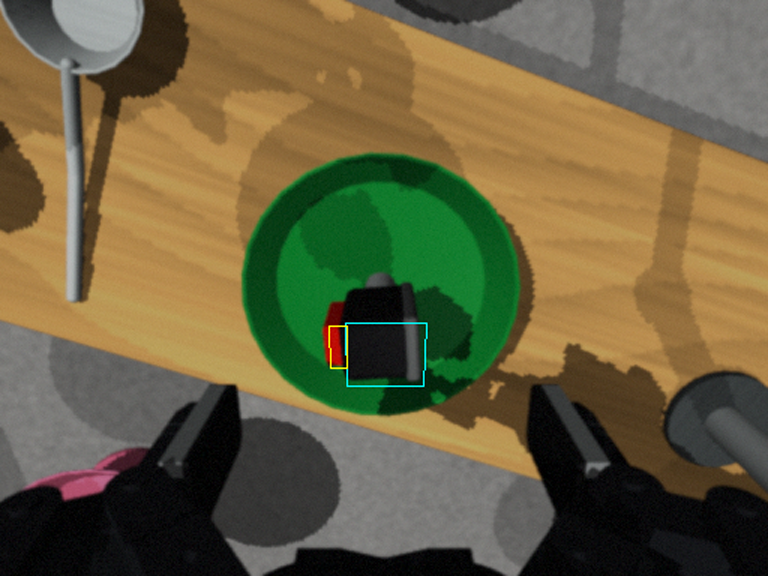

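The overlay agrees to about 1.5 mm (head at about (382,350), button at (335,335) in the scaled view), and the yaw matches. I'll apply that small correction and descend.

```bash
python3 -m pendant '[{"dx":20,"dy":-3,"dz":0,"rx":0,"ry":0,"rz":0,"hand":1},{"dx":25,"dy":0,"dz":0,"rx":0,"ry":0,"rz":0,"hand":1},{"dx":20,"dy":0,"dz":0,"rx":0,"ry":0,"rz":0,"hand":1},{"dx":10,"dy":0,"dz":0,"rx":0,"ry":0,"rz":0,"hand":1},{"dx":0,"dy":0,"dz":0,"rx":0,"ry":0,"rz":0,"hand":1}]' 50
python3 rel.py .513 .101 .322 -68.5
```

```text
clock: 8.4
tool_pos: [0.5204, 0.1, 0.3302]
tool_rot: [0.132, 0.704, 0.129, -0.686]
contact_force: [0.1, -0.5, -0.4]
finger_gap: 0.0851
clock 8.4 pos [0.5204 0.1    0.3302] yaw -68.74 tilt [ 0.025  0.002 -1.   ] gap 0.0851 F [ 0.1 -0.5 -0.4] q [-0.02  0.5   1.75  0.    0.86  1.18]
move mm [ 8.  -3.7  6.7] rx -0.2
move after turn: dx 8.2 dy -3.6 dz 6.5
```

```bash
python3 -m pendant '[{"dx":4,"dy":-3.5,"dz":6.5,"rx":0,"ry":-1.3,"rz":-0.5,"hand":1},{"dx":2,"dy":0,"dz":0,"rx":0,"ry":0,"rz":0,"hand":1},{"dx":0,"dy":0,"dz":0,"rx":0,"ry":0,"rz":0,"hand":1}]' 50
python3 rel.py .513 .101 .322 -68.5
```

```text
clock: 8.7
tool_pos: [0.514, 0.1008, 0.3268]
tool_rot: [0.13, 0.697, 0.131, -0.693]
contact_force: [0.6, -0.4, 0.1]
finger_gap: 0.0853
clock 8.7 pos [0.514  0.1008 0.3268] yaw -68.75 tilt [ 0.005  0.001 -1.   ] gap 0.0853 F [ 0.6 -0.4  0.1] q [-0.02  0.5   1.76  0.    0.87  1.18]
move mm [ 4.8 -0.5  0.8] rx -0.3
move after turn: dx 4.8 dy -0.5 dz 0.8
```

Well aligned; lower by 4 mm and close gently at first to read the side force.

```bash
python3 -m pendant '[{"dx":4,"dy":-0.5,"dz":0.5,"rx":0,"ry":-0.2,"rz":0,"hand":-0.1},{"dx":0,"dy":0,"dz":0,"rx":0,"ry":0,"rz":0,"hand":-1},{"dx":0,"dy":0,"dz":0,"rx":0,"ry":0,"rz":0,"hand":-1},{"dx":0,"dy":0,"dz":0,"rx":0,"ry":0,"rz":0,"hand":-1},{"dx":0,"dy":0,"dz":0,"rx":0,"ry":0,"rz":0,"hand":-1}]' 30
python3 rel.py .513 .101 .322 -68.5
```

```text
clock: 9.2
tool_pos: [0.5136, 0.1011, 0.3241]
tool_rot: [0.132, 0.696, 0.13, -0.694]
contact_force: [-0.2, 0.2, -1.8]
finger_gap: 0.0323
clock 9.2 pos [0.5136 0.1011 0.3241] yaw -68.66 tilt [ 0.004 -0.001 -1.   ] gap 0.0323 F [-0.2  0.2 -1.8] q [-0.02  0.51  1.77 -0.    0.86  1.18]
move mm [ 2.1 -0.1  0.6] rx -0.2
move after turn: dx 2.1 dy -0.1 dz 0.6
```

Gap is 32.3 mm, so the button is fully in, with no side force. Firm up the grip and start the lift.

```bash
python3 -m pendant '[{"dx":0,"dy":0,"dz":0,"rx":0,"ry":0,"rz":0,"hand":-1},{"dx":0,"dy":0,"dz":0,"rx":0,"ry":0,"rz":0,"hand":-1},{"dx":-5,"dy":0,"dz":0,"rx":0,"ry":0,"rz":0,"hand":-1},{"dx":-10,"dy":0,"dz":0,"rx":0,"ry":0,"rz":0,"hand":-1},{"dx":-10,"dy":0,"dz":0,"rx":0,"ry":0,"rz":0,"hand":-1},{"dx":-5,"dy":0,"dz":0,"rx":0,"ry":0,"rz":0,"hand":-1},{"dx":0,"dy":0,"dz":0,"rx":0,"ry":0,"rz":0,"hand":-1}]' 60
python3 rel.py .5136 .1011 .414 -68.66
```

```text
clock: 9.9
tool_pos: [0.5138, 0.1009, 0.3551]
tool_rot: [0.132, 0.696, 0.131, -0.694]
contact_force: [0.8, -1.4, -4.9]
finger_gap: 0.0307
clock 9.9 pos [0.5138 0.1009 0.3551] yaw -68.57 tilt [ 0.003 -0.001 -1.   ] gap 0.0307 F [ 0.8 -1.4 -4.9] q [-0.02  0.46  1.74 -0.    0.94  1.18]
move mm [-58.9  -0.1  -0. ] rx 0.1
move after turn: dx -58.9 dy -0.2 dz 0.1
```

```bash
python3 -m pendant '[{"dx":-8,"dy":0,"dz":0,"rx":0,"ry":0,"rz":0,"hand":-1},{"dx":-12,"dy":0,"dz":0,"rx":0,"ry":0,"rz":0,"hand":-1},{"dx":-12,"dy":0,"dz":0,"rx":0,"ry":0,"rz":0,"hand":-1},{"dx":-12,"dy":0,"dz":0,"rx":0,"ry":0,"rz":0,"hand":-1},{"dx":-6,"dy":0,"dz":0,"rx":0,"ry":0,"rz":0,"hand":-1},{"dx":0,"dy":0,"dz":0,"rx":0,"ry":0,"rz":0,"hand":-1}]' 60
python3 rel.py .5136 .1011 .414 -68.66
```

```text
clock: 10.5
tool_pos: [0.5135, 0.1009, 0.4096]
tool_rot: [0.132, 0.696, 0.131, -0.693]
contact_force: [2.2, -1.7, -4.9]
finger_gap: 0.0311
clock 10.5 pos [0.5135 0.1009 0.4096] yaw -68.57 tilt [ 0.005 -0.001 -1.   ] gap 0.0311 F [ 2.2 -1.7 -4.9] q [-0.02  0.38  1.68 -0.    1.07  1.18]
move mm [-4.4 -0.1 -0.2] rx 0.1
move after turn: dx -4.4 dy -0.1 dz -0.1
```

```bash
python3 -m pendant '[{"dx":-3,"dy":0,"dz":0,"rx":0,"ry":0,"rz":0,"hand":-1},{"dx":-2,"dy":0,"dz":0,"rx":0,"ry":0,"rz":0,"hand":-1},{"dx":0,"dy":0,"dz":0,"rx":0,"ry":0,"rz":0,"hand":-1}]' 60
python3 rel.py .5136 .1011 .414 -68.66
python3 -m pendant '[{"dx":-2,"dy":0,"dz":0,"rx":0,"ry":0,"rz":0,"hand":-1},{"dx":0,"dy":0,"dz":0,"rx":0,"ry":0,"rz":0,"hand":-1}]' 60
```

```text
clock: 10.8
tool_pos: [0.5135, 0.1009, 0.4142]
tool_rot: [0.132, 0.697, 0.131, -0.693]
contact_force: [2.6, -0.9, -2.4]
finger_gap: 0.0306
clock 10.8 pos [0.5135 0.1009 0.4142] yaw -68.58 tilt [ 0.005 -0.001 -1.   ] gap 0.0306 F [ 2.6 -0.9 -2.4] q [-0.02  0.38  1.68 -0.    1.08  1.18]
move mm [ 0.2 -0.2 -0.2] rx 0.1
move after turn: dx 0.2 dy -0.2 dz -0.2
clock: 11.0
tool_pos: [0.5137, 0.1008, 0.4139]
tool_rot: [0.132, 0.696, 0.131, -0.694]
contact_force: [2.3, -1.2, -2.1]
finger_gap: 0.0308
```

```bash
python3 -m pendant '[{"dx":-2,"dy":0,"dz":0,"rx":0,"ry":0,"rz":0,"hand":-1},{"dx":-2,"dy":0,"dz":0,"rx":0,"ry":0,"rz":0,"hand":-1}]' 60
python3 - <<'E'
from h import *
im=manip.get_image("side");cv2.imwrite("pics/s3.png",cv2.resize(im[100:340,110:410],None,fx=2.6,fy=2.5,interpolation=2))
for i in range(3):
    manip.get_image("top");s=manip.sense();print(s["clock"],s["tool_pos"].round(4),s["contact_force"].round(1),s["finger_gap"],abs(s["qd"]).max().round(4))
E
```

```text
clock: 11.2
tool_pos: [0.514, 0.1008, 0.4144]
tool_rot: [0.132, 0.695, 0.131, -0.694]
contact_force: [7.3, -0.5, -21.5]
finger_gap: 0.0307
11.3 [0.514  0.1008 0.4144] [  6.6  -0.6 -18.7] 0.03083875167304915 0.0026
11.35 [0.514  0.1008 0.4144] [  6.9  -0.5 -17.7] 0.030393260202033374 0.0013
11.4 [0.514  0.1008 0.4144] [  6.3  -0.4 -18. ] 0.030308553915425966 0.0011
```

View pics/s3.png

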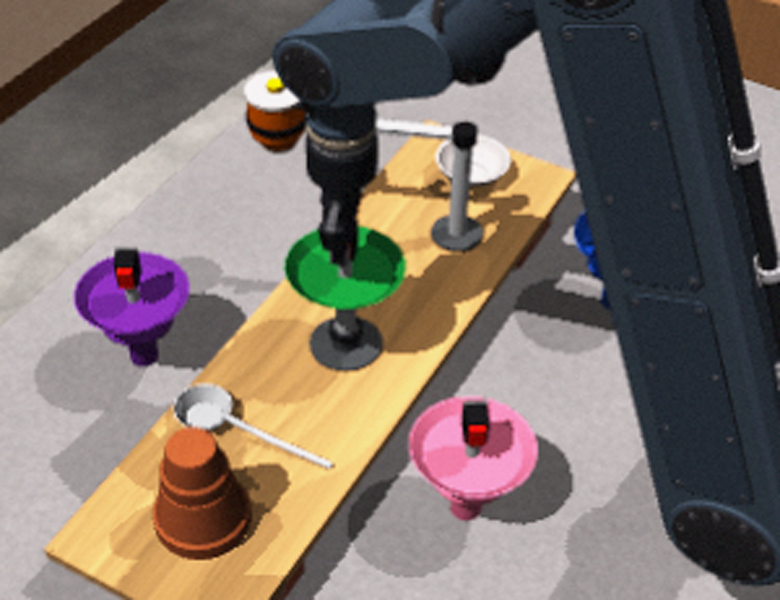

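The tray stands lifted well clear of its base at about (345,270), with the dispenser far aside at (275,110) and the dish, ladle and pots undisturbed. The push against the stop is steady and nothing is slipping, so I'm handing in.

```bash
python3 -c "
from bench import manip
manip.sign_off();s=manip.sense();print(s['clock'],s['tool_pos'],s['finger_gap'],s['contact_force'])"
```

```text
the job is handed in; nothing more can be done
the job is handed in; nothing more can be done
```

I swung the dispenser aside, squeezed the red button and drew the pole up to its top stop. I handed in at about 11.4 s of the 48 s, still gripping; no verdict was reported.

- **Dispenser:** I turned the arm by its peg about 60°. The side camera then put the dispenser about 24 cm from the grip.
- **Button:** I took the green feeder's head along its own y axis, which is turned about 21° to the robot. The fingers closed to 32.3 mm with the pole still home, so the button was fully in.
- **Pole:** It rose about 90 mm (TCP from 0.324 to 0.414 m) and met the hard stop.
- **Last readings:** The arm was still, pushing up with about 18 N, grip set to 60 N. The finger opening was 30.4 mm, a little under the nominal 32 mm for a pressed head. I put the difference down to pad give and gauge error at the higher force.
- **Bystanders:** The last side picture showed the dish, ladle and pots apparently where they were, judged by eye only. Nothing was ever moved onto the yellow button.

One command was refused before any motion, because its rows left out some keys. The state readout after sign-off was also refused, so the last numbers date from just before it.

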